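Seat the keyed lock rose on a mailbox door

TASK

On the mailbox door lying on the bench, push the thumb tab of the steel lock rose round with a fingertip until the notch in the rim of the rose stands over the locating pin, then press the rose down until it is fully home with the pin in the notch, and take the hand away. Only push and press: do not pinch the tab, do not pull the rose up, and do not lift or knock away any of the things lying about.

Things in the scene. Friction and masses are not known exactly. Their poses are not given: they have to be found in the camera images.
- door: light wooden mailbox door, 240 mm (its x) by 340 mm (its y), fixed flat on battens on the table, its upper face 38 mm above the table; origin on the table under its middle, z up. The rose's turning axis is vertical and stands 50 mm from the origin along the door's +y
- rose_center (a point): centre of the upper face of the lock rose, on its turning axis. The rose is a flat steel disc, 90 mm across and 6 mm thick, with one square notch in its rim (14 mm wide, 8 mm deep) and an upright thumb tab. Standing proud, its upper face is 19 mm above the door's upper face; fully home, 10 mm
- rose_notch (a point): the notch of the rose: the point at the disc's upper face, 44 mm from the turning axis, in the middle of the notch's width
- rose_tab (a point): top of the thumb tab, which stands on the disc diametrically opposite the notch, 29 mm from the turning axis, 24 mm above the disc's upper face. The tab is a radial upright steel plate, 28 mm long along the radius (15 to 43 mm from the axis) and 10 mm thick in all: a core 4 mm thick and 24 mm tall between two cheeks 3 mm thick, 23 mm long and 20 mm tall
- tab_left: cheek of the thumb tab on the side that is pushed to turn the rose counterclockwise (seen from above); part of the rose; origin at the centre of the cheek's foot, on the disc's upper face
- tab_right: cheek of the thumb tab on the side that is pushed to turn the rose clockwise (seen from above); part of the rose; origin at the centre of the cheek's foot, on the disc's upper face
- pin_tip (a point): top of the fixed locating pin: an upright round-topped steel pin 8 mm across standing on the door, 44 mm from the rose's turning axis along the door's +x, so that half of it shows outside the rim; its top is 12 mm above the door's upper face, 1 mm under the proud rose. A flat steel foot plate reaches outward from it. Anywhere but over the notch the pin stops the rose from going down
- rose (a joint): turn of the rose in rad, growing counterclockwise seen from above: 0 or 6.283 = notch exactly over the pin; the pin enters freely within about 0.07 rad of that, and its round top draws the notch in from about 0.1 rad. It turns either way with slight friction (about 2 N at the tab) and stays where it is left
- collar (a joint): how far the rose is pressed down, in m: 0 = standing proud as at the start, 0.009 = fully home on its stop, negative = pulled up. Its collar fits tightly: about 5 N moves it down, and it stays where it is left
- nameplate: loose black plastic name plate, 30 x 75 x 5 mm, lying on the door; origin at the centre of its underside; leave alone
- spare_lock: loose spare steel lock barrel, 30 mm tall, 28 mm across its head, standing on the door; origin at the centre of its underside; leave alone
- ring_nut: loose brass ring nut, 28 mm across, 10 mm tall, lying on the door; origin at the centre of its underside; leave alone
- screwdriver: screwdriver lying on the table beside the door, about 0.2 m long along its x axis; leave alone
- screw_jar: jar 56 mm across, 65 mm tall, standing on the table beside the door; origin at the centre of its underside; leave alone

How it is judged (in metres and radians):
On the way:
1. the notch of the rose has been turned over the pin (within 4 mm) (horizontal distance between rose_notch and pin_tip below 0.004 m), for 0.05 s.
At the end, for the whole second after the job is handed in: The rose is pressed down at least 7.5 mm of its 9 mm travel with the pin in its notch (within 4.5 mm) and at rest; every other thing is within 30 mm of where it started (value of joint collar above 0.0075 m and horizontal distance between rose_notch and pin_tip below 0.0045 m and angular speed of tab_left below 0.05 rad/s and distance of each of nameplate, spare_lock, ring_nut, screwdriver, screw_jar from where it was at the start of the episode below 0.03 m); the robot touches nothing.
It fails at once if the thumb tab is pinched (pushed on both cheeks at once) (contact force between the fingers and tab_left above 1 N and contact force between the fingers and tab_right above 1 N).
It fails at once if the rose is pulled up by more than 3 mm (value of joint collar below -0.003 m).
It fails at once if a loose thing is moved by more than 30 mm (distance of any of nameplate, spare_lock, ring_nut, screwdriver, screw_jar from where it was at the start of the episode above 0.03 m).
It fails at once if a loose thing is lifted by more than 15 mm (height (world z) of any of nameplate, spare_lock, ring_nut above 0.053 m or height (world z) of any of screwdriver, screw_jar above 0.015 m).
It also fails if it takes over 48 s, if anything falls off the work surface, if the arm or the gripper's body presses on something with over 40 N, if the wrist force passes 120 N, or if a joint passes its speed limit or range.

ROBOT

A 6-joint arm with a two-finger parallel gripper is mounted at the origin on the work surface. World frame = base frame: x ahead of the robot, y to its left, z up, the work surface at z = 0. Lengths are in mm, angles in rad, forces in N, time in s.
With the tool pointing down it reaches from about 350 to 775 mm from the base axis. Payload 7.3 kg.
Tool frame: the origin (TCP) lies at the very end of the fingers, on their centre line; the grasp point (between the pads) lies 19 mm behind it; z points along the fingers, y is the line along which they close (so a half turn about z gives the same grasp; the last joint's range is limited). The gripper opens to 92 mm and grips with 3 to 60 N. Pads are 19 mm wide; open, the fingers measure 130 mm over their backs; the gripper's body (75 mm by 190 mm) begins 47 mm behind the grasp point.
Start: joints at [1.002, 0.342, 1.524, -0, 1.275, -0.146], TCP at [215.404, 478.796, 226.741] pointing down, gripper open.
Joint ranges: [-2.53, 2.53], [-0.77, 2.02], [0.04, 2.7], [-1, 4.14], [0.28, 2.66], [-3.11, 3.11]. Speed limits (rad/s): [2.57, 2.57, 3.14, 3.14, 3.14, 3.14].

INTERFACE

Orientations are given as [roll, pitch, yaw] about the fixed x, y, z axes, in that order (R = Rz(yaw) Ry(pitch) Rx(roll)).
In Python, from plant import get_obs, capture, close_job gives the robot as it stands. The module is installed in compiled form; this text tells all that it offers.
- The arm moves only by the shell command python3 -m handwheel 'ROWS'. ROWS is JSON, a list of rows, each a list of 3 entries, a list of its own where there are three numbers: the turn, a rotation vector about the tool's x, y, z in degrees, then the shift along the tool's x, y, z in m, then the opening, from 0 (shut) to 1 (fully open). A call has 1 to 12 rows; each row is the pose to reach, as a shift and turn from the pose commanded when the call began, along the tool's axes at that moment; what a row does not reach only later rows make up. A row lasts 1/10 s, in which the tool goes at most 50 mm and 8.59 degrees, less where a joint would pass 70% of its speed; a pose out of reach is approached as far as the arm can. A call with a gripper value outside its range is refused whole. The fingers move at their own pace and stop on an object; the grip force is fixed at half the most. Time passes only in rows, so rows that repeat a pose let the fingers close. It gives the time, the measured TCP pose, the force, the opening and the grip force at its end, in the units of the state.
- get_obs(): the state, without advancing time (a new reading comes with each control period).
- capture(name): name is "scene" or "top"; returns a dict with "image" (420x560x3 uint8, red, green, blue), "depth" (420x560 float32, mm along the optical axis (not along the pixel's ray), 0 where there is no reading), "fx", "fy", "cx", "cy" (pixels), "camera_from_world" (4x4, takes a point from world to camera coordinates). Camera axes: x right, y down, z forward; pixel columns grow to the right and rows downward; lengths in mm; the calibration is good to about 2 mm. A picture is of the moment at which its call begins.
- close_job(): hands the job in; it is judged then, once.
The state is a dict: "time": time; "joint_positions": joint angles; "dq": joint speeds; "tau": joint torques, N m; "tool_pos": TCP position; "tcp_rot": TCP orientation; "contact_force": force on the tool from outside, world axes, zero at the start; "moment": the same for the moment, N m; "grip_width": finger opening in mm; "finger_force": force on a finger pad.
Only numpy, scipy, OpenCV 4.12 (cv2) and the standard library are available. Lean on these libraries where they do the work, as an engineer would, in place of code of your own. Each camera call takes 0.05 s, during which the arm holds its last target. There are 200 camera calls.

## Working session

There is one attempt and no reset: what is moved stays moved. The work goes in short steps, Python scripts to look and compute and a shell command to move; the robot and the scene stay as the last step left them, time stands still between calls to the robot, and variables do not carry over. Pictures are saved under pics/ and viewed, at most 10 in all, crops included, and the job is handed in when it is done.

```bash
mkdir -p pics
cat > h.py <<'E'
import numpy as np, cv2
from plant import get_obs, capture
def cap(n,f=None):
    c=capture(n)
    if f: cv2.imwrite('pics/'+f,c['image'][:,:,::-1])
    return c
def cast(c,u,v,z):
    T=np.array(c['camera_from_world']);R=T[:3,:3];o=-R.T@T[:3,3]
    d=R.T@np.array([(u-c['cx'])/c['fx'],(v-c['cy'])/c['fy'],1])
    return o+d*(z-o[2])/d[2]
def pts(c):
    T=np.array(c['camera_from_world']);R=T[:3,:3];d=c['depth'].astype(float)
    v,u=np.mgrid[:d.shape[0],:d.shape[1]]
    p=np.stack([(u-c['cx'])/c['fx']*d,(v-c['cy'])/c['fy']*d,d],-1)
    return (p-T[:3,3])@R
E
python3 - <<'E'
from h import *
a=cap('top','a.png');b=cap('scene','b.png');o=get_obs();print(o)
for c in(a,b):print(np.round(c['camera_from_world'],3),c['fx'],(c['depth']>0).mean())
E
```

```text
{'time': 0.1, 'joint_positions': array([ 1.00199357e+00,  3.42636245e-01,  1.52489110e+00,  4.68160883e-06,
        1.27538351e+00, -1.45997225e-01]), 'dq': array([-0.00103328, -0.00402298, -0.00377169,  0.00116875, -0.0015799 ,
        0.00123767]), 'tau': array([ 3.23418108e-04, -4.32006276e+01, -2.44691116e+01,  7.17473100e-02,
        5.26838447e-02, -5.04129730e-05]), 'tool_pos': array([215.20813697, 478.48669654, 226.1337814 ]), 'tcp_rot': array([-3.14028913e+00, -1.96199466e-04,  2.71878563e+00]), 'contact_force': array([ 0.31267567,  0.01363162, -0.09074423]), 'moment': array([-0.00338393, -0.01034145,  0.03143953]), 'finger_force': 0.0, 'grip_width': 91.84086500158173}
[[ 5.00000e-03 -1.00000e+00  2.60000e-02  2.60410e+01]
 [-9.94000e-01 -8.00000e-03 -1.10000e-01  5.69099e+02]
 [ 1.10000e-01 -2.50000e-02 -9.94000e-01  8.75686e+02]
 [ 0.00000e+00  0.00000e+00  0.00000e+00  1.00000e+00]] 386.489753281119 0.9959396258503401
[[ 6.490000e-01  7.610000e-01  1.500000e-02 -4.128320e+02]
 [ 6.190000e-01 -5.160000e-01 -5.920000e-01 -2.594170e+02]
 [-4.420000e-01  3.930000e-01 -8.060000e-01  1.237015e+03]
 [ 0.000000e+00  0.000000e+00  0.000000e+00  1.000000e+00]] 465.9930594323829 0.9960119047619047
```

View pics/a.png

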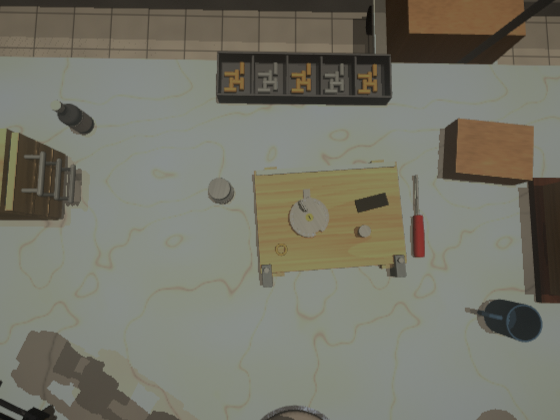

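View pics/b.png

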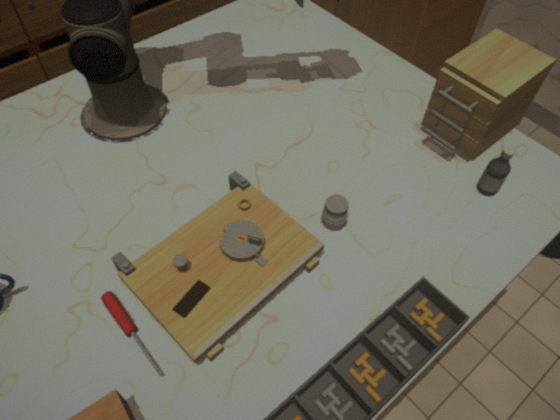

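The top view shows the door spanning (255..405, 167..272), with the rose at about (309,216) and the pin's foot plate above it at (306,196). The nameplate is at (371,203), the barrel at (364,231) and the ring nut at (281,250). Next I'll zoom in on the rose.

Run:
```python
from h import *
a=cap('top');b=cap('scene')
A=cv2.resize(a['image'][180:255,272:347],(400,400),interpolation=cv2.INTER_CUBIC)
B=cv2.resize(b['image'][205:280,205:280],(400,400),interpolation=cv2.INTER_CUBIC)
cv2.imwrite('pics/c.png',cv2.convertScaleAbs(np.hstack([A,B])[:,:,::-1],alpha=1.3))
# door corners by colour
hsv=cv2.cvtColor(a['image'],cv2.COLOR_RGB2HSV)
m=cv2.inRange(hsv,(12,80,90),(32,255,255));m[:160]=0;m[285:]=0;m[:,:245]=0;m[:,410:]=0
m=cv2.morphologyEx(m,cv2.MORPH_OPEN,np.ones((5,5)));cs,_=cv2.findContours(m,0,2)
k=max(cs,key=cv2.contourArea);w=np.array([cast(a,*p,38)[:2] for p in k[:,0]],np.float32)
(ctr,sz,an)=cv2.minAreaRect(w);box=cv2.boxPoints((ctr,sz,an));print(ctr,sz,an,box)
# depth: disc points and tab points
for c in(a,b):
    P=pts(c).reshape(-1,3);
    e=cast(a,309,216,57)[:2];r=np.hypot(*(P[:,:2]-e).T)
    d=P[(r<60)&(abs(P[:,2]-57)<4)];t=P[(r<60)&(P[:,2]>66)]
    print(e,len(d),d.mean(0),d.min(0),d.max(0),len(t),t.mean(0) if len(t) else 0, t[:,2].max() if len(t) else 0)
    print(np.round(t[::3],0).tolist())
```

```text
(537.92041015625, -80.12150573730469) (234.2139434814453, 337.954345703125) 4.384843826293945 [[ 408.23703    79.40762 ]
 [ 434.0754   -257.55753 ]
 [ 667.60376  -239.65063 ]
 [ 641.7654     97.314514]]
[546.01261682 -30.44499708] 1119 [542.37751522 -30.90666254  56.2777101 ] [498.25777482 -74.35507471  53.03934784] [587.76442838  12.85550516  60.47211358] 59 [567.61269359 -15.08883259  76.94463273] 82.47551177131808
[[579.0, -8.0, 81.0], [577.0, -8.0, 80.0], [578.0, -15.0, 75.0], [575.0, -10.0, 81.0], [574.0, -6.0, 74.0], [573.0, -13.0, 82.0], [571.0, -9.0, 76.0], [571.0, -15.0, 80.0], [569.0, -11.0, 76.0], [569.0, -17.0, 79.0], [567.0, -13.0, 76.0], [567.0, -20.0, 77.0], [564.0, -13.0, 76.0], [564.0, -19.0, 82.0], [562.0, -15.0, 78.0], [562.0, -22.0, 76.0], [560.0, -17.0, 79.0], [560.0, -24.0, 76.0], [558.0, -20.0, 76.0], [556.0, -18.0, 69.0]]
[546.01261682 -30.44499708] 1239 [547.44933131 -30.91799366  57.51928397] [500.70465715 -73.4980749   53.03987806] [592.6234468   15.77648006  60.97148608] 96 [573.12599962 -15.2592008   76.44772655] 85.06265490117553
[[561.0, -20.0, 81.0], [564.0, -15.0, 80.0], [562.0, -21.0, 81.0], [567.0, -17.0, 82.0], [569.0, -12.0, 80.0], [561.0, -20.0, 74.0], [569.0, -18.0, 82.0], [574.0, -15.0, 85.0], [575.0, -8.0, 80.0], [565.0, -23.0, 78.0], [569.0, -18.0, 78.0], [573.0, -15.0, 80.0], [578.0, -11.0, 81.0], [582.0, -7.0, 83.0], [567.0, -20.0, 75.0], [572.0, -16.0, 76.0], [577.0, -13.0, 79.0], [582.0, -9.0, 81.0], [566.0, -22.0, 72.0], [572.0, -19.0, 76.0], [576.0, -14.0, 76.0], [582.0, -11.0, 80.0], [565.0, -24.0, 68.0], [570.0, -20.0, 70.0], [576.0, -17.0, 76.0], [582.0, -14.0, 79.0], [584.0, -8.0, 75.0], [572.0, -19.0, 68.0], [577.0, -16.0, 71.0], [582.0, -12.0, 74.0], [580.0, -15.0, 71.0], [583.0, -8.0, 67.0]]
```

View pics/c.png

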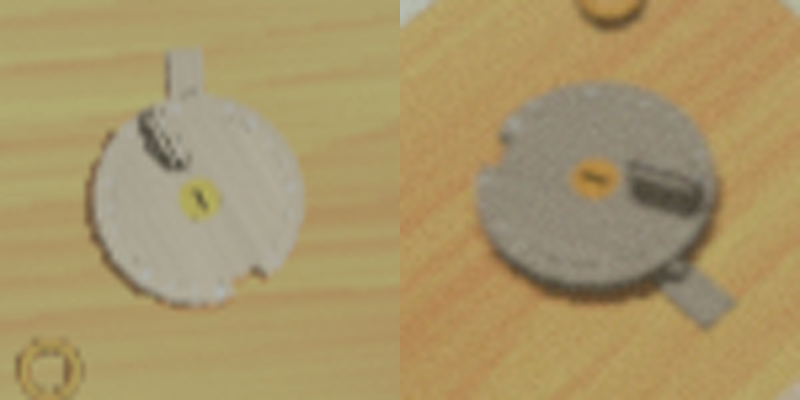

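The zoom shows the tab pointing up-left from the disc centre (200,200 in the crop) at a world angle of about 34°. The notch is opposite, at (252,280), and the pin and its foot plate are at (185,75). So the rose needs about +151° counterclockwise, with the push on the tab's clockwise-side face. The axis is at about (545,-31), and the disc's upper face at about 57 mm agrees with the given sizes.

```bash
cat >> h.py <<'E'
def go(x,y,z,yaw):
    "shift (m) and turn (deg) in tool axes from the present pose, tool down"
    o=get_obs();p=o['tool_pos'];s=o['tcp_rot'][2];d=np.array([x,y,z])-p
    X=np.array([np.cos(s),np.sin(s),0]);Y=np.array([np.sin(s),-np.cos(s),0])
    print('turn z',round((np.degrees(s)-yaw+180)%360-180,1),'shift',np.round([d@X/1e3,d@Y/1e3,-d[2]/1e3],4))
E
python3 -c "
from h import *
go(583,-35.5,150,55.8)"
```

```text
turn z 100.0 shift [-0.5463 -0.3179  0.0763]
```

```bash
R='' ; python3 -m handwheel '[[[0,0,100],[-0.546,-0.318,0.076],0],[[0,0,100],[-0.546,-0.318,0.076],0],[[0,0,100],[-0.546,-0.318,0.076],0],[[0,0,100],[-0.546,-0.318,0.076],0],[[0,0,100],[-0.546,-0.318,0.076],0],[[0,0,100],[-0.546,-0.318,0.076],0],[[0,0,100],[-0.546,-0.318,0.076],0],[[0,0,100],[-0.546,-0.318,0.076],0],[[0,0,100],[-0.546,-0.318,0.076],0],[[0,0,100],[-0.546,-0.318,0.076],0],[[0,0,100],[-0.546,-0.318,0.076],0],[[0,0,100],[-0.546,-0.318,0.076],0]]'
python3 -c "
from h import *
print(get_obs()['joint_positions']);go(583,-35.5,120,-56)"
```

```text
time: 1.4
tool_pos: [562.7, -7.8, 154.7]
tcp_rot: [-3.141, -0.0, 0.968]
contact_force: [0.4, 0.9, 0.5]
grip_width: 2.3
finger_force: 0.0
[-1.50120832e-01  4.75417063e-01  1.52445234e+00  2.70882516e-04
  1.14186174e+00  4.52929327e-01]
turn z 111.4 shift [-0.0113  0.0325  0.0347]
```

```bash
python3 -m handwheel '[[[0,0,100],[-0.011,0.032,0.035],0],[[0,0,100],[-0.011,0.032,0.035],0],[[0,0,100],[-0.011,0.032,0.035],0],[[0,0,100],[-0.011,0.032,0.035],0],[[0,0,100],[-0.011,0.032,0.035],0],[[0,0,100],[-0.011,0.032,0.035],0],[[0,0,100],[-0.011,0.032,0.035],0],[[0,0,100],[-0.011,0.032,0.035],0],[[0,0,100],[-0.011,0.032,0.035],0],[[0,0,100],[-0.011,0.032,0.035],0],[[0,0,100],[-0.011,0.032,0.035],0],[[0,0,100],[-0.011,0.032,0.035],0]]'
python3 -c "
from h import *
print(get_obs()['joint_positions']);go(583,-35.5,90,-56)"
```

```text
time: 2.6
tool_pos: [582.0, -32.9, 119.8]
tcp_rot: [3.141, 0.0, -0.777]
contact_force: [0.1, 0.5, 0.2]
grip_width: 0.5
finger_force: 0.0
[-1.87913049e-01  5.47105098e-01  1.50619127e+00  8.69741886e-05
  1.08884117e+00  2.16015391e+00]
turn z 11.5 shift [0.0026 0.0011 0.0298]
```

```bash
python3 -m handwheel '[[[0,0,6],[0.001,0,0.02],0],[[0,0,11.5],[0.003,0.001,0.03],0],[[0,0,11.5],[0.003,0.001,0.03],0],[[0,0,11.5],[0.003,0.001,0.03],0]]'
python3 - <<'E'
from h import *
b=cap('scene');a=cap('top')
A=cv2.resize(a['image'][165:255,260:350],(400,400),interpolation=cv2.INTER_CUBIC)
B=cv2.resize(b['image'][185:285,195:295],(400,400),interpolation=cv2.INTER_CUBIC)
cv2.imwrite('pics/d.png',np.hstack([A,B])[:,:,::-1])
go(583,-35.5,64,-56)
E
```

```text
time: 3.0
tool_pos: [583.6, -35.7, 90.1]
tcp_rot: [3.141, 0.0, -0.97]
contact_force: [0.1, -0.5, 0.2]
grip_width: 0.5
finger_force: 0.0
turn z 0.4 shift [-0.0007  0.0007  0.0267]
```

View pics/d.png

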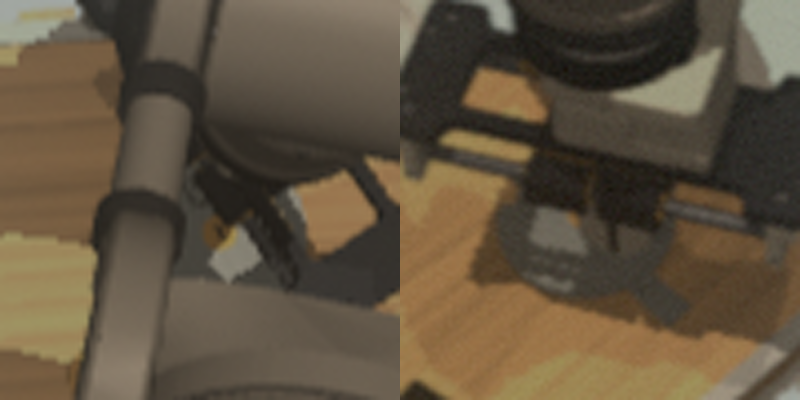

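The arm blocks most of the top view. In the scene view the closed fingers (610,220) are over the disc on the camera side of the tab, as planned. I'll lower beside the tab, then move in to touch it.

```bash
python3 -m handwheel '[[[0,0,0],[0,0,0.013],0],[[0,0,0],[0,0,0.026],0],[[0,0,0],[0,0,0.026],0]]'
python3 -m handwheel '[[[0,0,0],[-0.003,0,0],0],[[0,0,0],[-0.006,0,0],0],[[0,0,0],[-0.008,0,0],0],[[0,0,0],[-0.010,0,0],0],[[0,0,0],[-0.011,0,0],0],[[0,0,0],[-0.011,0,0],0]]'
```

```text
time: 3.4
tool_pos: [581.9, -35.4, 61.6]
tcp_rot: [3.138, 0.003, -0.972]
contact_force: [-0.6, -0.8, -0.9]
grip_width: 0.4
finger_force: 0.0
time: 4.0
tool_pos: [577.9, -26.7, 64.5]
tcp_rot: [-3.14, -0.001, -0.972]
contact_force: [1.9, -0.0, 0.9]
grip_width: 0.6
finger_force: 0.8
```

```bash
cat >> h.py <<'E'
def arc(Cx,Cy,angs):
    C=np.array([Cx,Cy])
    for a in angs:
        t=np.radians(a);R=np.array([[np.cos(t),np.sin(t)],[-np.sin(t),np.cos(t)]]);print(-a,np.round((C-R@C)/1e3,4))
E
python3 -c "
from h import *
arc(-14.5,29.5,np.arange(7,85,7))"
```

```text
-7 [-0.0037 -0.0015]
-14 [-0.0076 -0.0026]
-21 [-0.0115 -0.0032]
-28 [-0.0155 -0.0034]
-35 [-0.0195 -0.003 ]
-42 [-0.0235 -0.0021]
-49 [-0.0273 -0.0008]
-56 [-0.0308  0.001 ]
-63 [-0.0342  0.0032]
-70 [-0.0373  0.0058]
-77 [-0.04    0.0087]
-84 [-0.0423  0.012 ]
```

```bash
python3 -m handwheel '[[[0,0,-7],[-0.0037,-0.0015,0],0],[[0,0,-14],[-0.0076,-0.0026,0],0],[[0,0,-21],[-0.0115,-0.0032,0],0],[[0,0,-28],[-0.0155,-0.0034,0],0],[[0,0,-35],[-0.0195,-0.003,0],0],[[0,0,-42],[-0.0235,-0.0021,0],0],[[0,0,-49],[-0.0273,-0.0008,0],0],[[0,0,-56],[-0.0308,0.001,0],0],[[0,0,-63],[-0.0342,0.0032,0],0],[[0,0,-70],[-0.0373,0.0058,0],0],[[0,0,-70],[-0.0373,0.0058,0],0]]'
python3 - <<'E'
from h import *
b=cap('scene')
cv2.imwrite('pics/e.png',cv2.resize(b['image'][185:285,195:295],(500,500),interpolation=cv2.INTER_CUBIC)[:,:,::-1])
o=get_obs();d=o['tool_pos'][:2]-[545,-31];t=o['tcp_rot'][2]+np.pi/2
print(np.degrees(t),d@[np.cos(t),np.sin(t)],d@[-np.sin(t),np.cos(t)],o['contact_force'])
E
```

```text
time: 5.1
tool_pos: [551.9, 1.4, 64.4]
tcp_rot: [-3.141, -0.001, 0.25]
contact_force: [1.9, 1.8, 0.8]
grip_width: 0.5
finger_force: 1.3
104.12717434741425 29.6274241774783 -14.609382885330398 [2.24825256 3.19809921 0.06996066]
```

View pics/e.png

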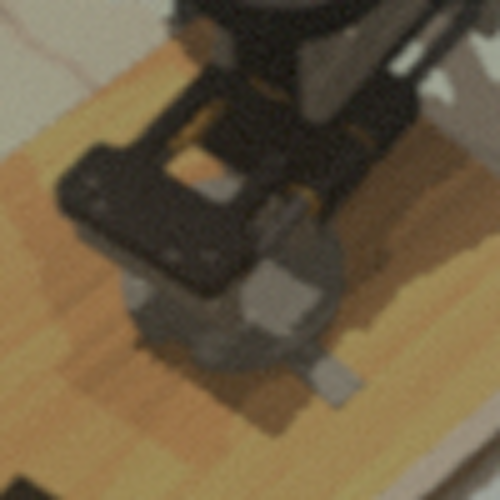

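The tab has followed the finger: it shows at about (285,205), just past the fingers. By the tool pose it now stands near 104°, and the target is about 184°, so I'll continue the arc.

```bash
python3 -m handwheel '[[[0,0,-7],[-0.0037,-0.0015,0],0],[[0,0,-14],[-0.0076,-0.0026,0],0],[[0,0,-21],[-0.0115,-0.0032,0],0],[[0,0,-28],[-0.0155,-0.0034,0],0],[[0,0,-35],[-0.0195,-0.003,0],0],[[0,0,-42],[-0.0235,-0.0021,0],0],[[0,0,-49],[-0.0273,-0.0008,0],0],[[0,0,-56],[-0.0308,0.001,0],0],[[0,0,-63],[-0.0342,0.0032,0],0],[[0,0,-70],[-0.0373,0.0058,0],0],[[0,0,-77],[-0.04,0.0087,0],0],[[0,0,-77],[-0.04,0.0087,0],0]]'
python3 - <<'E'
from h import *
b=cap('scene')
cv2.imwrite('pics/f.png',cv2.resize(b['image'][185:285,195:295],(500,500),interpolation=cv2.INTER_CUBIC)[:,:,::-1])
o=get_obs();d=o['tool_pos'][:2]-[545,-31];t=o['tcp_rot'][2]+np.pi/2
print(np.degrees(t),d@[np.cos(t),np.sin(t)],d@[-np.sin(t),np.cos(t)],o['contact_force'])
E
```

```text
time: 6.35
tool_pos: [515.0, -17.4, 64.2]
tcp_rot: [-3.142, -0.0, 1.591]
contact_force: [1.5, 1.8, 1.0]
grip_width: 0.2
finger_force: 1.0
180.97162127291162 29.81614878309829 -14.168332461995858 [1.25825516 1.04369977 1.40486125]
```

View pics/f.png

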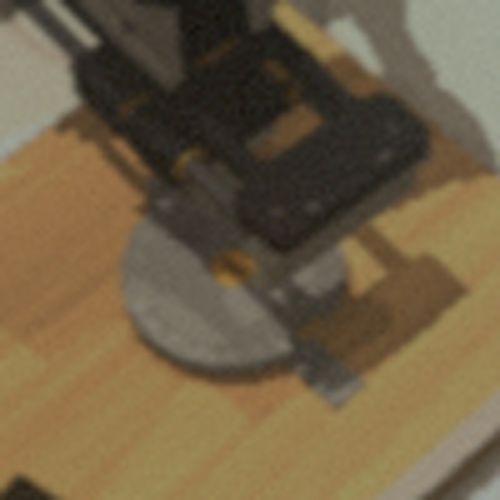

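The notch is now close to the pin and foot plate at (300,350). I'll back off and move aside to measure it.

```bash
python3 -m handwheel '[[[0,0,0],[0.006,0,0],0],[[0,0,0],[0.012,0,0],0],[[0,0,0],[0.012,0,-0.03],0],[[0,0,0],[0.012,0,-0.06],0],[[0,0,0],[0.05,0,-0.08],0],[[0,0,0],[0.1,0,-0.08],0],[[0,0,0],[0.15,0,-0.08],0],[[0,0,0],[0.2,0,-0.08],0],[[0,0,0],[0.22,0,-0.08],0],[[0,0,0],[0.22,0,-0.08],0],[[0,0,0],[0.22,0,-0.08],0]]'
python3 - <<'E'
from h import *
a=cap('top');b=cap('scene')
A=cv2.resize(a['image'][180:255,272:347],(400,400),interpolation=cv2.INTER_CUBIC)
B=cv2.resize(b['image'][205:280,205:280],(400,400),interpolation=cv2.INTER_CUBIC)
cv2.imwrite('pics/g.png',cv2.convertScaleAbs(np.hstack([A,B])[:,:,::-1],alpha=1.3))
for c in(a,b):
    P=pts(c).reshape(-1,3);r=np.hypot(*(P[:,:2]-[545,-31]).T)
    t=P[(r<50)&(P[:,2]>66)];d=P[(r<60)&(abs(P[:,2]-57)<4)]
    q=(t[:,:2].mean(0)-(d[:,:2].max(0)+d[:,:2].min(0))/2)
    vx,vy,_,_=cv2.fitLine(t[:,:2].astype(np.float32),cv2.DIST_L2,0,.01,.01).ravel()
    print(len(t),t.mean(0),d.min(0),d.max(0),np.degrees(np.arctan2(q[1],q[0])),np.degrees(np.arctan2(vy,vx)))
E
```

```text
time: 7.5
tool_pos: [509.4, 202.8, 143.7]
tcp_rot: [-3.141, 0.001, 1.594]
contact_force: [0.7, -0.1, -0.5]
grip_width: 0.7
finger_force: 0.0
58 [514.74362879 -35.16775544  77.09157514] [498.26372429 -74.1821976   53.01942302] [587.55240528  12.89052887  60.82831868] -170.87875991764133 10.5173235
92 [520.14935022 -34.99296443  76.39589013] [502.03510516 -73.81620158  53.09094278] [594.36363465  16.85811549  60.98566062] -166.92620562710422 11.352329
```

View pics/g.png

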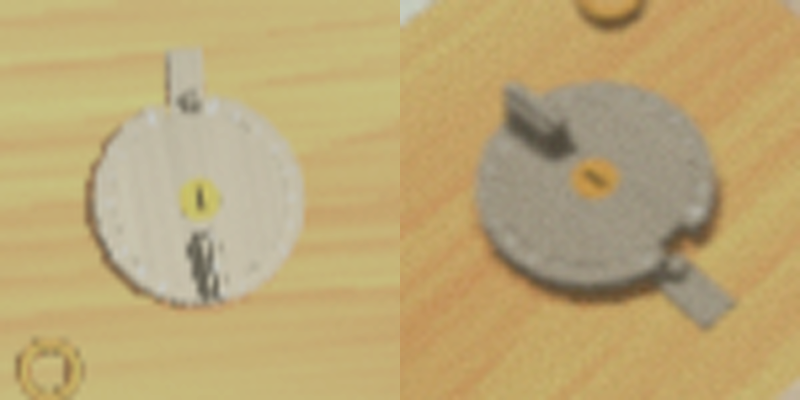

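The rose coasted slightly past: the tab now lies near 190°, and in the scene crop the notch (688,243) is a little counterclockwise of the pin (674,266). I'll measure this more closely.

Run:
```python
from h import *
a=cap('top');b=cap('scene')
A=cv2.resize(a['image'][185:210,295:320],(400,400),interpolation=cv2.INTER_CUBIC)
B=cv2.resize(b['image'][240:270,245:275],(400,400),interpolation=cv2.INTER_CUBIC)
cv2.imwrite('pics/i.png',cv2.convertScaleAbs(np.hstack([A,B])[:,:,::-1],alpha=1.5))
```

```text
(no output)
```

View pics/i.png

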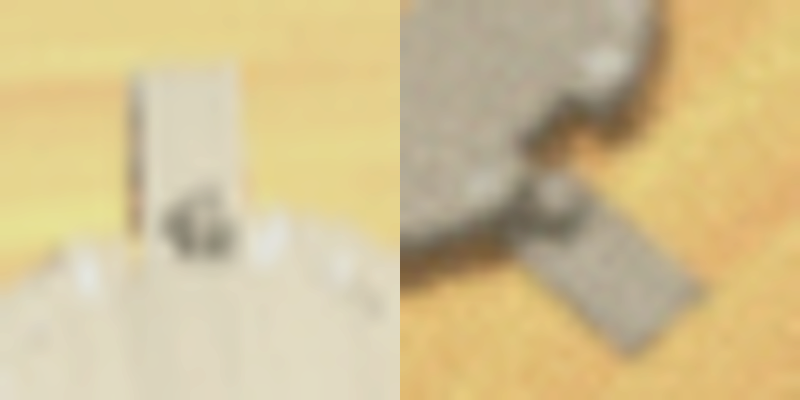

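The close-up shows two bright studs on either side of the notch: top crop (85,270) and (270,240), scene crop (605,62) and (485,185). The pin's round top is at scene crop (555,188), and the foot plate runs outward from it. I'll cast these points.

Run:
```python
from h import *
a=cap('top');b=cap('scene')
fa=lambda u,v,z:cast(a,295+(u+.5)/16-.5,185+(v+.5)/16-.5,z)[:2]
fb=lambda u,v,z:cast(b,245+(u-399.5)/13.333-.5,240+(v+.5)/13.333-.5,z)[:2]
# centre from yellow insert in each view
for n,c,f,s in(('top',a,fa,[(85,270),(270,240)]),('scene',b,fb,[(605,62),(485,185)])):
    h=cv2.cvtColor(c['image'],cv2.COLOR_RGB2HSV)
    e=(309,216) if n=='top' else (242,239)
    m=cv2.inRange(h,(10,130 if n=='scene' else 90,80),(35,255,255));k=np.zeros_like(m);cv2.circle(k,e,9,255,-1);m&=k
    v,u=np.nonzero(m);C=cast(c,u.mean(),v.mean(),57)[:2]
    S=[f(*p,57) for p in s];M=(S[0]+S[1])/2-C;D=(S[0]-S[1])
    print(n,len(u),C,S,np.hypot(*M),'notch',np.degrees(np.arctan2(M[1],M[0])),'perp',np.degrees(np.arctan2(D[1],D[0])))
    pl=[(187,200),(187,68)] if n=='top' else [(573,225),(668,322)]
    p=[f(*q,41) for q in pl];print(' plate',p,np.degrees(np.arctan2(*(p[1]-p[0])[::-1])),[np.degrees(np.arctan2(*(q-C)[::-1])) for q in p])
    if n=='scene':
        q=fb(555,188,50)-C;print(' pin',q,np.hypot(*q),np.degrees(np.arctan2(q[1],q[0])))
```

```text
top 44 [543.62384277 -30.28349604] [array([579.31860352,  -9.56794563]), array([583.85989396, -36.05607702])] 38.69360586050043 notch 11.13337404365858 perp 99.72856178552672
 plate [array([591.72790266, -25.57405488]), array([611.17180886, -25.60762616])] -0.09892510732842208 [np.float64(5.591502041671001), np.float64(3.959866296953834)]
scene 40 [546.51423789 -27.2713786 ] [array([582.11633023,  -7.44616842]), array([587.3325099 , -34.45971828])] 38.72906719805243 notch 9.389463056110632 perp 100.9290177951481
 plate [array([593.41934293, -23.18048299]), array([615.42171725, -22.79341115])] 1.0078592182423909 [np.float64(4.98452003940027), np.float64(3.7181504959116727)]
 pin [44.4846298  2.8759229] 44.57749679804801 3.6990135716345423
```

Notch at about 10.3° and pin at about 4.2°, and both views agree. It needs a slow 6° clockwise push on the other cheek.

```bash
python3 -c "
from h import *
go(518.3,-61.7,110,94.2)"
```

```text
turn z -3.0 shift [-0.2634  0.0027  0.0341]
```

```bash
python3 -m handwheel '[[[0,0,-3],[-0.05,0.003,0],0],[[0,0,-3],[-0.1,0.003,0],0],[[0,0,-3],[-0.15,0.003,0.01],0],[[0,0,-3],[-0.2,0.003,0.02],0],[[0,0,-3],[-0.24,0.003,0.034],0],[[0,0,-3],[-0.263,0.003,0.034],0],[[0,0,-3],[-0.263,0.003,0.034],0],[[0,0,-3],[-0.263,0.003,0.034],0],[[0,0,-3],[-0.263,0.003,0.034],0]]'
python3 -c "
from h import *
go(518.3,-61.7,64,94.2)"
```

```text
time: 8.7
tool_pos: [518.9, -59.5, 110.3]
tcp_rot: [3.141, -0.0, 1.646]
contact_force: [0.6, 0.3, 0.9]
grip_width: 0.5
finger_force: 0.0
turn z 0.1 shift [-0.0021 -0.0008  0.0463]
```

```bash
python3 -m handwheel '[[[0,0,0],[0,0,0.016],0],[[0,0,0],[0,0,0.032],0],[[0,0,0],[0,0,0.046],0],[[0,0,0],[0,0,0.046],0],[[0,0,0],[0,0,0.046],0]]'
python3 -c "
from h import *
go(517.2,-46.3,64,94.2)"
```

```text
time: 9.2
tool_pos: [519.1, -59.4, 64.4]
tcp_rot: [3.141, -0.0, 1.647]
contact_force: [-0.2, 0.2, 0.1]
grip_width: 0.3
finger_force: 0.0
turn z 0.2 shift [ 0.0132 -0.0009  0.0004]
```

```bash
python3 -m handwheel '[[[0,0,0],[0.003,0,0],0],[[0,0,0],[0.006,0,0],0],[[0,0,0],[0.008,0,0],0],[[0,0,0],[0.009,0,0],0],[[0,0,0],[0.010,0,0],0],[[0,0,0],[0.011,0,0],0],[[0,0,0],[0.012,0,0],0],[[0,0,0],[0.0125,0,0],0],[[0,0,0],[0.013,0,0],0],[[0,0,0],[0.013,0,0],0],[[0,0,0],[0.013,0,0],0]]'
python3 -m handwheel '[[[0,0,0],[-0.006,0,0],0],[[0,0,0],[-0.014,0,0],0],[[0,0,0],[-0.014,0,-0.04],0],[[0,0,0],[0,0,-0.08],0],[[0,0,0],[0.05,0,-0.08],0],[[0,0,0],[0.1,0,-0.08],0],[[0,0,0],[0.15,0,-0.08],0],[[0,0,0],[0.2,0,-0.08],0],[[0,0,0],[0.25,0,-0.08],0],[[0,0,0],[0.25,0,-0.08],0],[[0,0,0],[0.25,0,-0.08],0]]'
python3 - <<'E'
from h import *
a=cap('top');b=cap('scene')
A=cv2.resize(a['image'][185:210,295:320],(400,400),interpolation=cv2.INTER_CUBIC)
B=cv2.resize(b['image'][240:270,245:275],(400,400),interpolation=cv2.INTER_CUBIC)
cv2.imwrite('pics/j.png',cv2.convertScaleAbs(np.hstack([A,B])[:,:,::-1],alpha=1.5))
for c in(a,b):
    P=pts(c).reshape(-1,3);r=np.hypot(*(P[:,:2]-[545,-31]).T)
    t=P[(r<50)&(P[:,2]>66)]
    vx,vy,_,_=cv2.fitLine(t[:,:2].astype(np.float32),cv2.DIST_L2,0,.01,.01).ravel()
    print(len(t),t.mean(0),np.degrees(np.arctan2(vy,vx)))
E
```

```text
time: 10.3
tool_pos: [517.8, -47.4, 64.0]
tcp_rot: [-3.141, -0.0, 1.645]
contact_force: [-0.8, -2.6, 0.7]
grip_width: 0.6
finger_force: 1.2
time: 11.4
tool_pos: [499.1, 202.6, 143.8]
tcp_rot: [-3.141, 0.0, 1.648]
contact_force: [0.4, 0.0, 0.1]
grip_width: 0.8
finger_force: 0.0
57 [514.05482108 -32.09168714  76.26649158] 8.160006
86 [519.76210565 -31.77708394  76.40081818] 6.3268447
```

View pics/j.png

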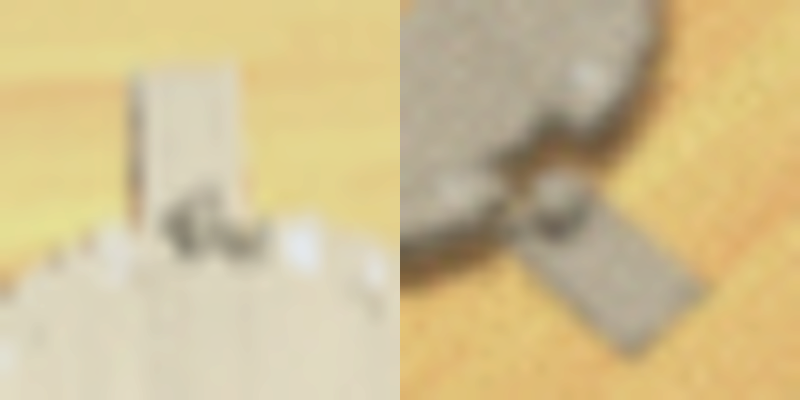

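The notch now stands over the pin. The tab moved 3.1 mm, which is 5.9°, putting the notch at about 4.4° against the pin at 4.2°. In the scene crop the pin top (558,195) sits centred in the notch mouth. Next I'll press on the plain part of the disc.

```bash
python3 -c "
from h import *
go(556,-28.5,100,94.4)"
```

```text
turn z -0.2 shift [-0.2328  0.0394  0.0439]
```

```bash
python3 -m handwheel '[[[0,0,0],[-0.05,0.01,0],0],[[0,0,0],[-0.1,0.02,0],0],[[0,0,0],[-0.15,0.03,0],0],[[0,0,0],[-0.2,0.039,0.01],0],[[0,0,0],[-0.233,0.039,0.02],0],[[0,0,0],[-0.233,0.039,0.032],0],[[0,0,0],[-0.233,0.039,0.044],0],[[0,0,0],[-0.233,0.039,0.044],0],[[0,0,0],[-0.233,0.039,0.044],0],[[0,0,0],[-0.233,0.039,0.044],0]]'
python3 -m handwheel '[[[0,0,0],[0,0,0.012],0],[[0,0,0],[0,0,0.024],0],[[0,0,0],[0,0,0.034],0],[[0,0,0],[0,0,0.04],0],[[0,0,0],[0,0,0.042],0],[[0,0,0],[0,0,0.044],0],[[0,0,0],[0,0,0.046],0],[[0,0,0],[0,0,0.047],0],[[0,0,0],[0,0,0.047],0]]'
```

```text
time: 12.5
tool_pos: [555.9, -26.5, 100.7]
tcp_rot: [3.141, 0.0, 1.647]
contact_force: [-0.3, -0.5, -0.1]
grip_width: 0.9
finger_force: 0.0
time: 13.4
tool_pos: [555.5, -27.4, 53.3]
tcp_rot: [3.141, -0.0, 1.645]
contact_force: [-0.8, 0.5, 1.3]
grip_width: 0.5
finger_force: 0.7
```

```bash
python3 -m handwheel '[[[0,0,0],[0,0,0.001],0],[[0,0,0],[0,0,0.002],0],[[0,0,0],[0,0,0.003],0],[[0,0,0],[0,0,0.004],0],[[0,0,0],[0,0,0.005],0],[[0,0,0],[0,0,0.006],0],[[0,0,0],[0,0,0.006],0],[[0,0,0],[0,0,0.006],0]]'
```

```text
time: 14.2
tool_pos: [555.8, -27.5, 48.0]
tcp_rot: [3.141, 0.0, 1.645]
contact_force: [-5.6, 0.7, 12.4]
grip_width: 0.5
finger_force: 6.3
```

Now at 48 mm, which is the home height, with the force rising. I'll press a little more to be sure, then retreat and check.

```bash
python3 -m handwheel '[[[0,0,0],[0,0,0.001],0],[[0,0,0],[0,0,0.002],0],[[0,0,0],[0,0,0.002],0],[[0,0,0],[0,0,0.002],0]]'
python3 -m handwheel '[[[0,0,0],[0,0,-0.02],0],[[0,0,0],[0,0,-0.06],0],[[0,0,0],[0,0,-0.1],0],[[0,0,0],[0.05,0,-0.1],0],[[0,0,0],[0.1,0,-0.1],0],[[0,0,0],[0.15,0,-0.1],0],[[0,0,0],[0.2,0,-0.1],0],[[0,0,0],[0.25,0,-0.1],0],[[0,0,0],[0.25,0,-0.1],0],[[0,0,0],[0.25,0,-0.1],0],[[0,0,0],[0.25,0,-0.1],0]]'
python3 - <<'E'
from h import *
for n in('top','scene'):
    c=cap(n);P=pts(c).reshape(-1,3);r=np.hypot(*(P[:,:2]-[545,-29.7]).T)
    t=P[(r<50)&(P[:,2]>57)];d=P[(r>10)&(r<40)&(P[:,2]<54)];e=P[(r>60)&(r<75)&(abs(P[:,2]-38)<6)]
    vx,vy,_,_=cv2.fitLine(t[:,:2].astype(np.float32),cv2.DIST_L2,0,.01,.01).ravel()
    print(np.median(d[:,2]),np.median(e[:,2]),t.mean(0),np.degrees(np.arctan2(vy,vx)))
cv2.imwrite('pics/k.png',cv2.resize(c['image'][190:300,110:290],(720,440),interpolation=cv2.INTER_CUBIC)[:,:,::-1])
E
```

```text
time: 14.6
tool_pos: [555.9, -27.5, 47.7]
tcp_rot: [3.14, 0.001, 1.646]
contact_force: [-9.3, 1.4, 26.8]
grip_width: 0.4
finger_force: 13.1
time: 15.7
tool_pos: [537.2, 221.0, 144.7]
tcp_rot: [-3.142, 0.0, 1.645]
contact_force: [-0.6, -1.0, 0.1]
grip_width: 0.5
finger_force: 0.0
47.37665192909601 37.014249468365115 [514.39780296 -31.69257558  67.9326949 ] 1.989212
48.68568104956977 38.42629275139133 [519.20112351 -31.97848253  67.61805041] 4.853202
```

View pics/k.png

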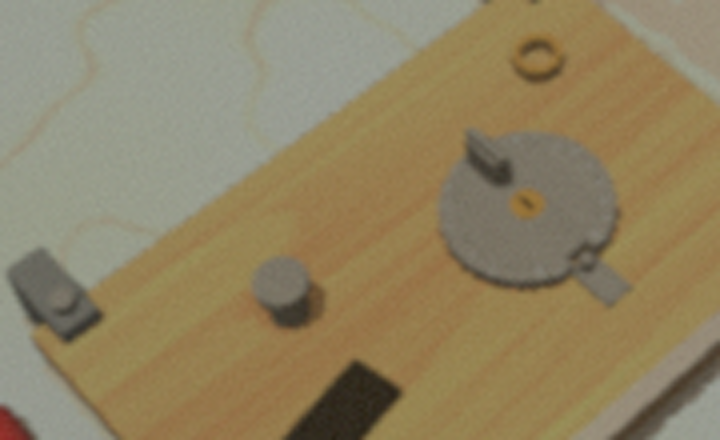

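The pin at (585,258) sits in the notch. The disc is 10.3 mm above the door, so it's fully home, and the loose things are where they were. Handing in.

```bash
python3 -c "
from plant import close_job
print(close_job())"
```

```text
the job is handed in; nothing more can be done
None
```

The rose is turned with its notch over the pin and pressed home (upper face measured about 10 mm above the door), the hand is clear, and the job is handed in; no verdict was returned.

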